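# Lay the boot carton on the duckboard

## Robot

A 6-joint arm with a two-finger parallel gripper is mounted at the origin on the work surface. World frame = base frame: x ahead of the robot, y to its left, z up, the work surface at z = 0. Lengths are in m, angles in rad, forces in N, time in s.
With the tool pointing down it reaches from about 0.375 to 0.825 m from the base axis. Payload 5.5 kg.
Tool frame: the origin (TCP) lies at the very end of the fingers, on their centre line; the grasp point (between the pads) lies 19 mm behind it; z points along the fingers, y is the line along which they close (so a half turn about z gives the same grasp; the last joint's range is limited). The gripper opens to 85 mm and grips with 20 to 120 N. Pads are 22 mm wide; open, the fingers measure 114 mm over their backs; the gripper's body (76 mm by 85 mm) begins 54 mm behind the grasp point. The pads swing forward as they close: fully open they stand 13 mm farther back than shut.
Start: joints at [-1.153, 0.314, -0.047, 1.21, 0, 1.571], TCP at [0.243, -0.548, 0.231] pointing down, gripper open.
Joint ranges: [-2.67, 2.67], [-0.69, 1.73], [-1.03, 1.25], [-2.08, 2.16], [-1.42, 1.45], [-3.14, 3.14]. Speed limits (rad/s): [2.39, 2.39, 3.01, 3.14, 3.14, 3.14].

## Interface

Orientations are given as [roll, pitch, yaw] about the fixed x, y, z axes, in that order (R = Rz(yaw) Ry(pitch) Rx(roll)).
In Python, from plant import sensors, vision, r, finder gives the robot as it stands.
- The arm moves only by the tool arm_command, never from a script. Its argument "rows" is a list of rows, each a list of 3 entries, a list of its own where there are three numbers: the finger opening in m, from 0 to 0.0854, then the shift along the world's x, y, z in m, then the turn about the world's z in rad. A call has 1 to 12 rows; each row shifts and turns the commanded pose from where the row before left it; what a row does not reach is not made up. A row lasts 1/8 s, in which the tool goes at most 62.5 mm and 10.7 degrees, less where a joint would pass 70% of its speed; a pose out of reach is approached as far as the arm can. A call with a gripper value outside its range is refused whole. The fingers move at their own pace and stop on an object; "squeeze" is the grip in N (left out, the last holds). Time passes only in rows, so rows that do not move let the fingers close. It gives the time, the measured TCP pose, the force, the opening and the grip force at its end, in the units of the state.
- sensors.get_state(): the state, without advancing time (a new reading comes with each control period).
- vision.get_image(name): name is "side" or "top"; returns (picture, depth): 420x560x3 uint8, red, green, blue; 420x560 float32, m along the optical axis (not along the pixel's ray), 0 where there is no reading.
- vision.get_calibration(name): a dict with "fov_y" (degrees; the focal length in pixels is half the picture's height over the tangent of half this angle, whatever the lens; pixels are square), "cx", "cy" (the principal point, pixels), "distortion" ([k1, k2, p1, p2, k3] as OpenCV has them; the pictures are not rectified), "extrinsics" (4x4, takes a point from camera to world coordinates). Camera axes: x right, y down, z forward; pixel columns grow to the right and rows downward; lengths in m; the calibration is good to about 2 mm. A picture is of the moment at which its call begins. get_calibration takes no time and is no camera call.
- r.job_done(): hands the job in; it is judged then, once.
Trained networks look in the newest picture that a camera, given by its name, has taken for a name from the list of things; names that differ only in an ending like _2 or _b are one class to them, and where a whole thing is asked for, a point or a joint stands for the part that bears it (a point fixed in the world has none). Each returns a list of dicts, best first, with "score" (0 to 1); they miss things now and then, are a little off and sometimes report something else, mostly with a low value. They report only what shows in the picture. A call takes as long as a camera call. They do not tell look-alikes from the thing itself.
- finder.boxes_of(camera, query): "box" ([left, top, right, bottom] in pixels, round what is visible of it).
The state is a dict: "time": time; "joint_positions": joint angles; "dq": joint speeds; "effort": joint torques, N m; "eef_pos": TCP position; "ee_rot": TCP orientation; "force": force on the tool from outside, world axes, zero at the start; "torque": the same for the moment, N m; "gripper_width": finger opening in m; "gripper_force": force on a finger pad.
Only numpy, scipy, OpenCV 4.12 (cv2) and the standard library are available. Lean on these libraries where they do the work, as an engineer would, in place of code of your own. Each camera call takes 0.05 s, during which the arm holds its last target. There are 200 camera calls.

## Task

The wind is getting up on the balcony: push the top of the tall green boot carton so that its foot stops against the edge of the wooden duckboard and it tips over onto its back, ending flat on the duckboard and roughly square to it, with its white disc facing up. Leave the brown carton and the glass tumbler standing where they are.

Things in the scene. Friction and masses are not known exactly. Their poses are not given: they have to be found in the camera images.
- green_carton: Closed stiff green carton, ~0.45 kg, 88 (x) x 120 (y) x 190 (z) mm, standing on end; too big to grasp. Origin: centre of underside; z up it; x from front (white disc, 64 mm) to back. Its back is 6 to 16 mm from the duckboard's near edge, parallel within 5 deg. Pushed near its top, square to that edge, it tips over its back foot and falls by itself past about 25 deg.
- duckboard: Low slatted light-wood board fixed on the bench, 240 (x) x 380 (y) x 15 mm thick, slats along y. Origin: centre of its underside, on the bench. x points from its near long edge (x = -120 mm, robot's side, where the cartons stand) to its far edge, within 15 deg of the robot's ahead direction.
- brown_carton: Closed brown cardboard carton with a paper label on its front, same size and frame as the green one, standing beside it (left or right, gap about 60 mm) at the same edge of the duckboard. To be left standing.
- tumbler: Empty clear glass tumbler, 68 mm across the rim, 100 mm tall, upright on the bench just beyond the left or right end of the duckboard (a black rubbery toe cap lies at the other end). Origin: centre of underside; z up. To be left standing. Another tumbler stands away on the crate.
Things that resemble listed ones, but are neither listed nor needed, are in the scene too. Of the things that look like the tumbler, the smallest one is meant. There is more than one size of the green_carton; the one meant has the size given above.

How it is judged:
On the way:
1. the green carton is tipping back over its foot, its foot still low and at the duckboard's near edge (angle between green_carton's own z axis and vertical between 0.2 and 0.9 rad and angle between green_carton's own x axis and vertical above 1.7 rad and height (world z) of green_carton below 0.05 m and x of green_carton in the frame of duckboard between -0.21 and -0.11 m), for 0.05 s.
At the end, for the whole second after the job is handed in: Green carton at rest on its back on the duckboard, front up, flat to 10 deg, along the board's x to 17 deg; origin 55 mm outside to 50 mm inside the near edge, within 140 mm of mid y, 59 +-10 mm up. Brown carton and tumbler upright (10 deg), within 20 mm of their starts (angle between green_carton's own x axis and vertical above 2.967 rad and height (world z) of green_carton between 0.049 and 0.069 m and x of green_carton in the frame of duckboard between -0.175 and -0.07 m and y of green_carton in the frame of duckboard between -0.14 and 0.14 m and angle between the z axis of green_carton and the x axis of duckboard, either way round below 0.3 rad and linear speed of green_carton below 0.02 m/s and angle between each of brown_carton, tumbler's own z axis and vertical below 0.17 rad and distance of each of brown_carton, tumbler from where it was at the start of the episode below 0.02 m); the robot touches nothing.
It fails at once if the brown carton is tipped or shoved (angle between brown_carton's own z axis and vertical above 0.25 rad or distance of brown_carton from where it was at the start of the episode above 0.03 m).
It fails at once if the tumbler is tipped or shoved (angle between tumbler's own z axis and vertical above 0.25 rad or distance of tumbler from where it was at the start of the episode above 0.03 m).
It also fails if it takes over 30 s, if anything falls off the work surface, if the arm or the gripper's body presses on something with over 40 N, if the wrist force passes 120 N, or if a joint passes its speed limit or range.

## Working session

There is one attempt and no reset: what is moved stays moved. The work goes in short steps, Python scripts to look and compute and a tool call to move; the robot and the scene stay as the last step left them, time stands still between calls to the robot, and variables do not carry over. Pictures are saved under pics/ and viewed, at most 10 in all, crops included, and the job is handed in when it is done.

Besides the shell and the picture viewer there is one more tool, called by a JSON object that holds its "method" and its "body", one argument or row to a line. arm_command: Moves the arm, as the interface text tells. Its arguments: {"type":"object","properties":{"rows":{"type":"array"},"squeeze":{"type":"number"}},"required":["rows"]}

```bash
mkdir -p pics; cat > h.py <<'E'
import numpy as np, cv2
from plant import sensors, vision, r, finder
def cam(n):
    im,d=vision.get_image(n); c=vision.get_calibration(n)
    H,W=d.shape; f=H/2/np.tan(np.radians(c["fov_y"])/2)
    K=np.array([[f,0,c["cx"]],[0,f,c["cy"]],[0,0,1.]])
    g=np.stack(np.meshgrid(np.arange(W),np.arange(H)),-1).reshape(-1,1,2).astype(np.float64)
    u=cv2.undistortPoints(g,K,np.array(c["distortion"],float)).reshape(H,W,2)
    P=np.concatenate([u*d[...,None],d[...,None]],-1)
    T=np.array(c["extrinsics"]); P=P@T[:3,:3].T+T[:3,3]; P[d==0]=np.nan
    return im,d,P
E
python3 - <<'E'
from h import *
for n in("top","side"):
    im,d,P=cam(n); cv2.imwrite(f"pics/{n}0.png",im[...,::-1]); np.savez(f"{n}0.npz",im=im,P=P)
    for q in("green_carton","duckboard","brown_carton","tumbler"):
        for b in finder.boxes_of(n,q):
            B=[int(v) for v in b["box"]];u,v=(B[0]+B[2])//2,(B[1]+B[3])//2
            print(n,q,round(b["score"],2),B,P[v,u].round(3))
print(sensors.get_state()["time"])
E
```

```text
top green_carton 0.93 [391, 260, 476, 328] [ 0.396 -0.231  0.143]
top green_carton 0.82 [331, 177, 426, 241] [ 0.539 -0.127  0.193]
top green_carton 0.69 [156, 143, 197, 180] [0.65  0.231 0.008]
top duckboard 0.87 [207, 66, 405, 204] [ 0.696 -0.032  0.017]
top brown_carton 0.74 [228, 191, 309, 252] [0.524 0.044 0.19 ]
top tumbler 0.8 [153, 142, 195, 180] [0.65  0.236 0.005]
top tumbler 0.75 [115, 203, 178, 253] [0.516 0.292 0.009]
top tumbler 0.72 [71, 131, 138, 185] [0.656 0.369 0.031]
side green_carton 0.78 [206, 68, 244, 125] [ 0.411 -0.236  0.113]
side green_carton 0.68 [183, 107, 251, 200] [ 0.583 -0.098  0.19 ]
side duckboard 0.83 [113, 171, 310, 339] [ 0.718 -0.023  0.016]
side brown_carton 0.97 [250, 143, 329, 238] [0.562 0.069 0.188]
side tumbler 0.96 [302, 263, 341, 305] [0.619 0.207 0.004]
side tumbler 0.85 [352, 224, 403, 275] [0.482 0.261 0.021]
side tumbler 0.79 [351, 290, 404, 348] [0.61  0.345 0.004]
0.5
```

View pics/top0.png

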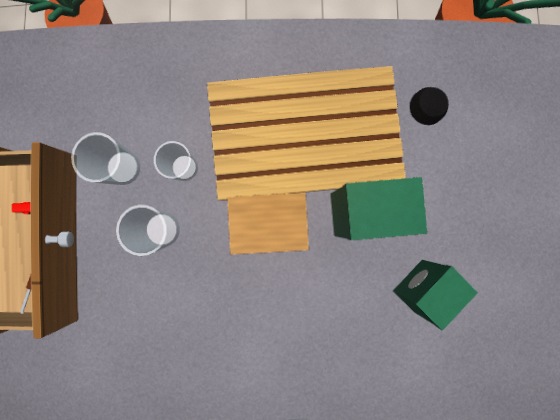

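View pics/side0.png

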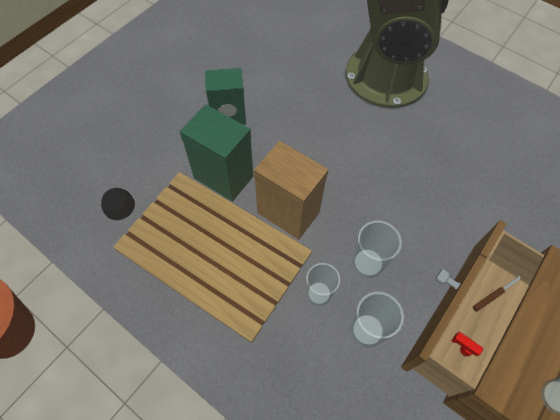

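Top picture: two green boxes. One is at (378,209), 0.19 m tall and beside the brown carton (268,223) at the duckboard edge. The other is smaller, 0.14 m tall with a visible disc, at (435,295). The three tumblers are at (173,160), the smallest and at the board's left end, then (145,230) and (97,157). I choose the green box at (378,209) and will check it in a crop.

```bash
python3 - <<'E'
from h import *
Z=np.load("top0.npz"); im,P=Z["im"],Z["P"]
cv2.imwrite("pics/crop.png",cv2.resize(im[160:340,320:490],None,fx=3.2,fy=3.2,interpolation=cv2.INTER_CUBIC)[...,::-1])
def top(box,lo,hi,S=Z):
    l,t,rr,b=box; m=np.zeros(P.shape[:2],bool); m[t:b,l:rr]=1
    Q=S["P"]; m&=(Q[...,2]>lo)&(Q[...,2]<hi); q=Q[m]
    (c,s,a)=cv2.minAreaRect(q[:,:2].astype(np.float32)); 
    print(len(q),np.array(c).round(3),np.array(s).round(3),round(a,1),"z",np.median(q[:,2]).round(3)); print(cv2.boxPoints((c,s,a)).round(3).tolist())
for n,b,lo,hi in(("green",(325,170,432,247),.18,.2),("brown",(222,185,315,260),.18,.2),("small",(385,255,482,335),.134,.15),("board",(200,60,410,205),.008,.022)):
    print(n); top(b,lo,hi)
print("side")
S=np.load("side0.npz")
for n,b,lo,hi in(("green",(175,95,258,205),.18,.2),("brown",(245,138,335,243),.18,.2),("board",(110,168,315,343),.008,.022)):
    print(n); top(b,lo,hi,S)
E
```

```text
green
4400 [ 0.541 -0.141] [0.089 0.123] 3.9 z 0.192
[[0.492000013589859, -0.08299999684095383], [0.5009999871253967, -0.20499999821186066], [0.5889999866485596, -0.19900000095367432], [0.5809999704360962, -0.07699999958276749]]
brown
4453 [0.521 0.044] [0.088 0.121] 2.2 z 0.192
[[0.4749999940395355, 0.10300000011920929], [0.4790000021457672, -0.017999999225139618], [0.5669999718666077, -0.014999999664723873], [0.5630000233650208, 0.10599999874830246]]
small
2069 [ 0.388 -0.256] [0.068 0.091] 44.9 z 0.142
[[0.3319999873638153, -0.24799999594688416], [0.3959999978542328, -0.31200000643730164], [0.4449999928474426, -0.2639999985694885], [0.3799999952316284, -0.19900000095367432]]
board
21524 [ 0.689 -0.034] [0.271 0.381] 4.7 z 0.016
[[0.5379999876022339, 0.14499999582767487], [0.5699999928474426, -0.23499999940395355], [0.8399999737739563, -0.21199999749660492], [0.8090000152587891, 0.16699999570846558]]
side
green
2136 [ 0.539 -0.106] [0.092 0.198] 4.2 z 0.19
[[0.4860000014305115, -0.010999999940395355], [0.5009999871253967, -0.20800000429153442], [0.5920000076293945, -0.20100000500679016], [0.578000009059906, -0.004000000189989805]]
brown
2438 [0.523 0.043] [0.091 0.123] 2.4 z 0.19
[[0.4749999940395355, 0.10300000011920929], [0.47999998927116394, -0.019999999552965164], [0.5709999799728394, -0.01600000075995922], [0.5649999976158142, 0.10700000077486038]]
board
16129 [ 0.659 -0.032] [0.333 0.503] 4.8 z 0.014
[[0.47200000286102295, 0.20399999618530273], [0.5149999856948853, -0.296999990940094], [0.8460000157356262, -0.26899999380111694], [0.8040000200271606, 0.23199999332427979]]
```

View pics/crop.png

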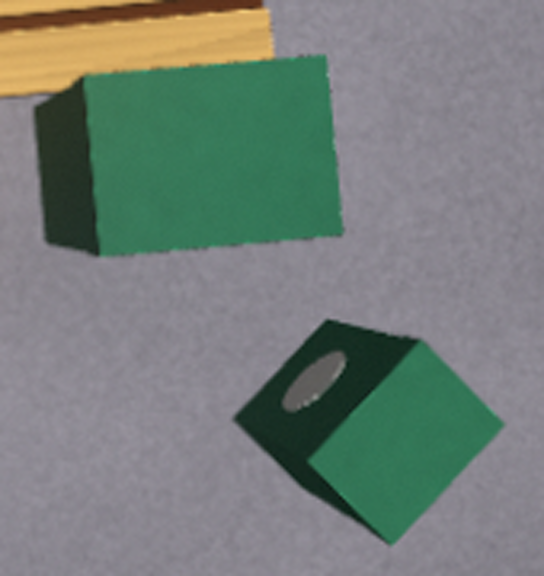

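```bash
python3 - <<'E'
from h import *
from scipy.spatial.transform import Rotation as R
s=sensors.get_state(); print(s["eef_pos"],s["ee_rot"],s["gripper_width"],s["time"])
print(R.from_euler("xyz",s["ee_rot"]).as_matrix().round(3))
E
```

```text
[ 0.24344591 -0.54839733  0.2312678 ] [-3.14155491e+00  1.17115865e-07  4.17805599e-01] 0.08537090506764214 0.5
[[ 0.914  0.406 -0.   ]
 [ 0.406 -0.914  0.   ]
 [-0.    -0.    -1.   ]]
```

Green's top face measures 89 x 123 mm at z 0.192, its back is about 8 mm from the board edge, and the board yaw is about 4.5°, all of which fit the description. I'm approaching in front of it with the fingers spread across its width.

{"method": "arm_command", "body": {
  "rows": [
    [0.05,[0.0207,0.04,0],-0.034],
    [0.05,[0.0207,0.04,0],-0.034],
    [0.05,[0.0207,0.04,0],-0.034],
    [0.05,[0.0207,0.04,0],-0.034],
    [0.05,[0.0207,0.04,0],-0.034],
    [0.05,[0.0207,0.04,0],-0.034],
    [0.05,[0.0207,0.04,0],-0.034],
    [0.05,[0.0207,0.04,0],-0.034],
    [0.05,[0.0207,0.04,0],-0.034],
    [0.05,[0.0207,0.04,0],-0.034],
    [0.05,[0,0,-0.037],0],
    [0.05,[0,0,-0.038],0]
  ]
}}

```text
time: 2.0
eef_pos: [0.4514, -0.1478, 0.156]
ee_rot: [3.141, -0.002, 0.08]
force: [0.8, 1.0, -0.3]
gripper_width: 0.0499
gripper_force: 0.0
```

{"method": "arm_command", "body": {
  "rows": [
    [0.05,[0.015,0.0011,0],0],
    [0.05,[0.01,0.0008,0],0],
    [0.05,[0.01,0.0008,0],0],
    [0.05,[0.01,0.0008,0],0],
    [0.05,[0.01,0.0008,0],0],
    [0.05,[0.01,0.0008,0],0]
  ]
}}

```text
time: 2.75
eef_pos: [0.5162, -0.1433, 0.1565]
ee_rot: [3.141, -0.0, 0.078]
force: [-1.2, -0.3, 0.8]
gripper_width: 0.05
gripper_force: 0.7
```

```bash
python3 - <<'E'
from h import *
im,d,P=cam("side"); a=im[50:360,90:420]; cv2.imwrite("pics/s1.png",cv2.resize(a,None,fx=1.8,fy=1.8)[...,::-1])
E
```

```text
(no output)
```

View pics/s1.png

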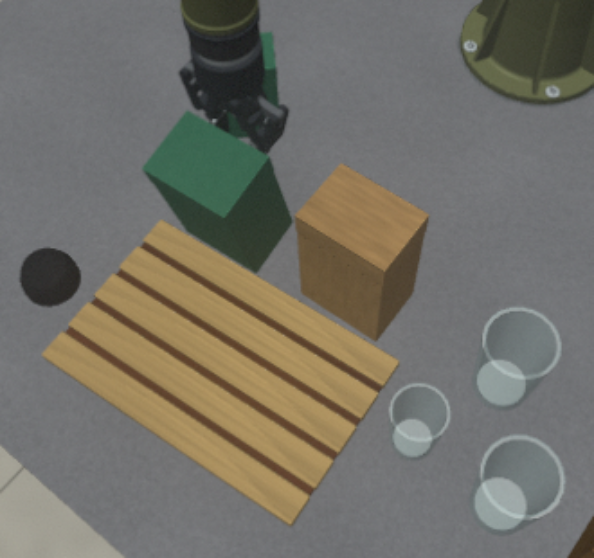

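The green carton, crop (215,190), is tipping squarely with its foot at the board edge. The brown carton (360,250) and tumbler (415,420) are untouched. I'll keep pushing slowly.

{"method": "arm_command", "body": {
  "rows": [
    [0.05,[0.01,0.0008,0],0],
    [0.05,[0.01,0.0008,0],0],
    [0.05,[0.01,0.0008,0],0],
    [0.05,[0.01,0.0008,0],0],
    [0.05,[0.01,0.0008,0],0],
    [0.05,[0.01,0.0008,0],0],
    [0.05,[0,0,0],0],
    [0.05,[0,0,0],0],
    [0.05,[0,0,0],0]
  ]
}}

```text
time: 3.92
eef_pos: [0.5751, -0.1385, 0.1563]
ee_rot: [-3.142, 0.0, 0.078]
force: [0.3, 0.8, -0.3]
gripper_width: 0.0502
gripper_force: 0.0
```

```bash
python3 - <<'E'
from h import *
im,d,P=cam("side"); a=im[50:360,90:420]; cv2.imwrite("pics/s2.png",cv2.resize(a,None,fx=1.8,fy=1.8)[...,::-1])
E
```

```text
(no output)
```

View pics/s2.png

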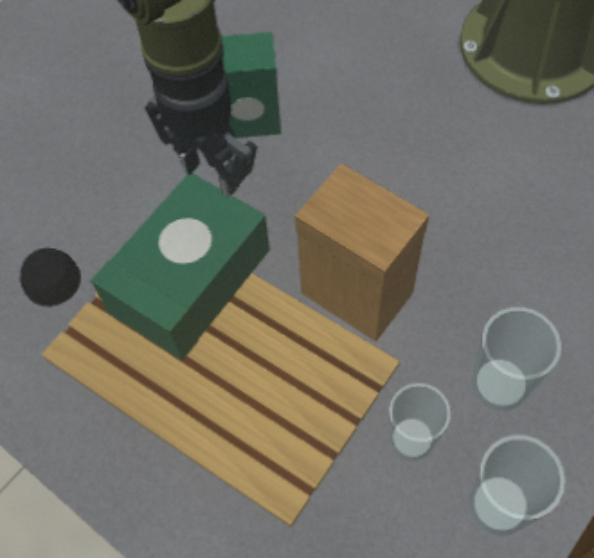

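The carton lies on the board, crop (180,260), with the white disc up. I'll lift clear and measure it.

{"method": "arm_command", "body": {
  "rows": [
    [0.05,[-0.02,0,0.04],0],
    [0.05,[-0.04,0,0.04],0],
    [0.05,[-0.04,-0.02,0.01],0],
    [0.05,[-0.03,-0.04,0],0],
    [0.05,[-0.03,-0.05,0],0],
    [0.05,[-0.03,-0.05,0],0],
    [0.05,[-0.02,-0.05,0],0],
    [0.05,[0,-0.05,0],0],
    [0.05,[0,0,0],0],
    [0.05,[0,0,0],0]
  ]
}}

```text
time: 5.22
eef_pos: [0.3651, -0.398, 0.2461]
ee_rot: [-3.141, 0.0, 0.077]
force: [0.9, 1.0, 0.6]
gripper_width: 0.0503
gripper_force: 0.0
```

```bash
python3 - <<'E'
from h import *
im,d,P=cam("top"); cv2.imwrite("pics/t2.png",im[...,::-1])
g=(im[...,1]>im[...,0]+15)|((im.min(-1)>150)&(P[...,2]>.08))
for n,m in(("green",(P[...,2]>.085)&(P[...,2]<.125)&(P[...,0]>.5)&(P[...,1]<.02)&(P[...,1]>-.24)),("brown",(P[...,2]>.18)&(P[...,2]<.2)&(P[...,1]>-.04)&(P[...,1]<.13)&(P[...,0]>.4)&(P[...,0]<.65))):
    q=P[m]; c=cv2.minAreaRect(q[:,:2].astype(np.float32)); print(n,len(q),c,np.median(q[:,2]))
    A=np.c_[q[:,:2],np.ones(len(q))]; print(np.linalg.lstsq(A,q[:,2],rcond=None)[0])
print([b for b in finder.boxes_of("top","tumbler")][:3]); s=sensors.get_state(); print(s["eef_pos"],s["force"],s["time"])
E
```

```text
green 7227 ((0.646537721157074, -0.13265632092952728), (0.1923874318599701, 0.12204360961914062), 4.422879695892334) 0.10419240761723414
[ 0.00320657 -0.01186909  0.10034101]
brown 4448 ((0.5210415720939636, 0.043818190693855286), (0.08775174617767334, 0.12135129421949387), 2.071516275405884) 0.19157334807270593
[-0.00187984  0.00059126  0.19252385]
[{'box': [156.2, 141.8, 200.3, 179.8], 'score': 0.8}, {'box': [70.2, 134.3, 138.0, 185.0], 'score': 0.79}, {'box': [112.8, 203.9, 179.2, 255.9], 'score': 0.67}]
[ 0.36547962 -0.39737221  0.24633691] [0.14887659 0.34951681 0.59386566] 5.325
```

View pics/t2.png

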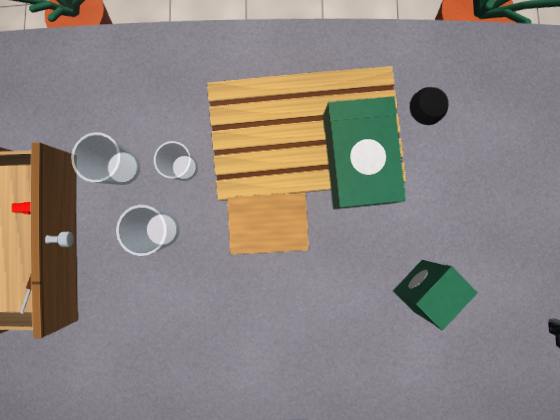

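```bash
python3 - <<'E'
from h import *
Z=np.load("top0.npz"); im,P=Z["im"].astype(int),Z["P"]
m=(im[...,0]-im[...,2]>50)&(P[...,2]>.009)&(P[...,2]<.021)&(P[...,0]>.5)&(P[...,1]<.2)
q=P[m]; print(len(q))
def edge(lo,hi,f):
    e=[]
    for y in np.arange(lo,hi,.004):
        s=q[abs(q[:,1]-y)<.002,0]
        e.append((y,f(s)))
    return np.polyfit(*np.array(e).T,1)
far=edge(-.2,.15,np.max); near=edge(-.07,-.03,np.min); near2=edge(.115,.135,np.min)
print(far,near,near2)
for y in(-.14,-.05,0,.125): print(y,np.polyval(far,y),np.polyval(near,y),np.polyval(near2,y))
E
```

```text
20777
[-0.0802062   0.82046217] [-0.08735451  0.58120649] [-0.36880069  0.61962261]
-0.14 0.8316910341147697 0.5934361200783944 0.6712547073297919
-0.05 0.8244724762276748 0.5855742145423819 0.6380626452169155
0 0.8204621662903999 0.5812064892445972 0.6196226107097619
0.125 0.8104363914472126 0.5702871760001353 0.573522524441878
```

The carton's origin is about 40 mm outside the board edge (limit 55) and the top face is level. It is square to about 1°, and the brown carton and tumbler haven't moved, so I'm handing in.

```bash
python3 -c "
from plant import r; print(r.job_done())"
```

```text
the job is handed in; nothing more can be done
None
```

I tipped the green carton over its foot, and it lies flat and square on the duckboard with the white disc up. The brown carton and tumbler are still standing where they were. I handed the job in, but no verdict came back.

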